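# Swipe the clarity tester awake and hold its start key

## Robot

A 6-joint arm with a two-finger parallel gripper is mounted at the origin on the work surface. World frame = base frame: x ahead of the robot, y to its left, z up, the work surface at z = 0. Lengths are in m, angles in rad, forces in N, time in s.
With the tool pointing down it reaches from about 0.3 to 0.875 m from the base axis. Payload 6.4 kg.
Tool frame: the origin (TCP) lies midway between the tips of the shut fingers; the grasp point (between the pads) lies 19 mm behind it; z points along the fingers, y is the line along which they close (so a half turn about z gives the same grasp; the last joint's range is limited). The gripper opens to 85 mm and grips with 20 to 120 N. Pads are 22 mm wide; open, the fingers measure 114 mm over their backs; the gripper's body (76 mm by 85 mm) begins 54 mm behind the grasp point. The pads swing forward as they close: fully open they stand 13 mm farther back than shut.
Start: joints at [0.966, 0.181, 1.607, -0, 1.354, -0.206], TCP at [0.223, 0.53, 0.231] pointing down, gripper open.
Joint ranges: [-2.99, 2.99], [-0.89, 2.07], [0.3, 2.58], [-1.14, 4.28], [0, 2.63], [-3.12, 3.12]. Speed limits (rad/s): [2.57, 2.57, 3.01, 3.14, 3.14, 3.14].

## Interface

Orientations are given as a unit quaternion [w, x, y, z].
In Python, from bench import ctrl gives the robot as it stands. The module is installed in compiled form; this text tells all that it offers.
- The arm moves only by the tool step_arm, never from a script. Its argument "commands" is a list of rows, each an object of numbers: "x", "y", "z": the shift along the tool's x, y, z in m; "rx", "ry", "rz": the turn, a rotation vector about the tool's x, y, z in degrees. In form: [{"x": .., "y": .., "z": .., "rx": .., "ry": .., "rz": ..}, ...]. A call has 1 to 5 rows; each row shifts and turns the commanded pose from where the row before left it, along the tool's axes as they then stand; what a row does not reach is not made up. A row lasts 1/10 s, in which the tool goes at most 50 mm and 8.59 degrees, less where a joint would pass 70% of its speed; a pose out of reach is approached as far as the arm can. A call with a gripper value outside its range is refused whole. "claw" is the finger opening in m, from 0 to 0.0854, set as the call begins (left out, the last holds). The fingers move at their own pace and stop on an object; "squeeze" is the grip in N (left out, the last holds). Time passes only in rows, so rows that do not move let the fingers close. It gives the time, the measured TCP pose, the force, the opening and the grip force at its end, in the units of the state.
- ctrl.state(): the state, without advancing time (a new reading comes with each control period).
- ctrl.grab_frame(name): name is "scene" or "top"; returns a dict with "color" (384x512x3 uint8, red, green, blue), "mtx" (3x3 intrinsics, pixels), "R" (3x3) and "t" (3): a world point X has camera coordinates R X + t. Camera axes: x right, y down, z forward; pixel columns grow to the right and rows downward; lengths in m; the calibration is good to about 2 mm. A picture is of the moment at which its call begins. There is no depth.
- ctrl.finish_job(): hands the job in; it is judged then, once.
Trained networks look in the newest picture that a camera, given by its name, has taken for a name from the list of things; names that differ only in an ending like _2 or _b are one class to them, and where a whole thing is asked for, a point or a joint stands for the part that bears it (a point fixed in the world has none). Each returns a list of dicts, best first, with "score" (0 to 1); they miss things now and then, are a little off and sometimes report something else, mostly with a low value. They report only what shows in the picture. A call takes as long as a camera call.
- ctrl.masks_of(camera, thing): "region" (384x512 bool, what is visible of it) and "extent" ([left, top, width, height] in pixels, round what is visible of it).
- ctrl.place_of(camera, thing): "centre" ([column, row] in pixels: a listed point, or the origin of a listed thing).
The state is a dict: "time": time; "qpos": joint angles; "joint_velocities": joint speeds; "joint_efforts": joint torques, N m; "tcp_pos": TCP position; "orientation": TCP orientation; "wrist_force": force on the tool from outside, world axes, zero at the start; "wrist_torque": the same for the moment, N m; "finger_gap": opening from 0.0 (shut) to 1.0 (fully open); "grasp_force": force on a finger pad.
Only numpy, scipy, OpenCV 4.12 (cv2) and the standard library are available. Lean on these libraries where they do the work, as an engineer would, in place of code of your own. Each camera call takes 0.05 s, during which the arm holds its last target. There are 200 camera calls.

## Task

Wake the clarity tester: run the closed fingertips along its curved row of five soft keys, starting on the green key, over each white key in turn and on to the yellow key, dipping every key by a few millimetres but never pushing one all the way down. Finish while still holding the yellow key lightly down, with all the other keys up. Leave the red stop key alone, and do not lift, shift or knock over the vials and glassware standing about.

Things in the scene. Friction and masses are not known exactly. Their poses are not given: they have to be found in the camera images.
- tester: Clarity tester, a fixed black instrument, 290 x 320 mm; flat panel 90 mm above the bench. Origin: centre of its underside; x from front to back, where a blue lid (105 x 130 mm) rises 10 mm. On the front half five keys (green and yellow ends, which is which varies; three white) lie on a white arc bulging to the front, 42 mm key to key; red stop key inside the arc.
- key_green_top (a point): Round-topped soft key, 28 mm across, standing 12 mm proud of the panel, rounded so that a fingertip slides from one key up onto the next. Centre of the rounded top of the green end key (it goes down with the key), 102 mm above the bench when not pressed.
- key_green (a joint): Travel of the green end key: 0 at rest, grows as it is pushed down, 0.009 m is its hard stop. It is sprung at about 1 N per mm and comes back up by itself.
- key_yellow_top (a point): Round-topped soft key, 28 mm across, standing 12 mm proud of the panel, rounded so that a fingertip slides from one key up onto the next. Centre of the rounded top of the yellow end key (it goes down with the key), 102 mm above the bench when not pressed.
- key_yellow (a joint): Travel of the yellow end key: 0 at rest, grows as it is pushed down, 0.009 m is its hard stop. It is sprung at about 1 N per mm and comes back up by itself.
- key_a_top (a point): Round-topped soft key, 28 mm across, standing 12 mm proud of the panel, rounded so that a fingertip slides from one key up onto the next. Centre of the rounded top of the white left-hand (+y of the tester) key (it goes down with the key), 102 mm above the bench when not pressed.
- key_a (a joint): Travel of the white left-hand (+y of the tester) key: 0 at rest, grows as it is pushed down, 0.009 m is its hard stop. It is sprung at about 1 N per mm and comes back up by itself.
- key_b_top (a point): Round-topped soft key, 28 mm across, standing 12 mm proud of the panel, rounded so that a fingertip slides from one key up onto the next. Centre of the rounded top of the white middle key (it goes down with the key), 102 mm above the bench when not pressed.
- key_b (a joint): Travel of the white middle key: 0 at rest, grows as it is pushed down, 0.009 m is its hard stop. It is sprung at about 1 N per mm and comes back up by itself.
- key_c_top (a point): Round-topped soft key, 28 mm across, standing 12 mm proud of the panel, rounded so that a fingertip slides from one key up onto the next. Centre of the rounded top of the white right-hand (-y of the tester) key (it goes down with the key), 102 mm above the bench when not pressed.
- key_c (a joint): Travel of the white right-hand (-y of the tester) key: 0 at rest, grows as it is pushed down, 0.009 m is its hard stop. It is sprung at about 1 N per mm and comes back up by itself.
- key_stop_top (a point): Red stop key, 20 mm across, 12 mm proud, inside the curve, 63 mm from the middle white key; leave it alone. Centre of the rounded top of the red stop key (it goes down with the key), 102 mm above the bench when not pressed.
- key_stop (a joint): Travel of the red stop key: 0 at rest, grows as it is pushed down, 0.009 m is its hard stop. It is sprung at about 1 N per mm and comes back up by itself.
- vial_amber: Loose amber vial with white cap, 22 mm across, 45 mm tall, standing on the blue lid. Origin at the centre of its underside, z up.
- vial_clear: Loose green-tinted vial with white cap, 22 mm across, 45 mm tall, standing on the panel near its +y side, 79 mm or more from the nearest key's centre. Origin at the centre of its underside, z up.
- beaker: Loose glass beaker, 76 mm across, 95 mm tall, on the bench. Origin at the centre of its underside.
- bottle: Loose clear bottle with blue cap, 72 mm across, 150 mm tall, on the bench beside the tester. Origin at the centre of its underside.
- dish: Loose shallow glass dish, 90 mm across, 16 mm high, on the bench. Origin at the centre of its underside.
- flask: Loose conical flask, 84 mm across, 125 mm tall, on the bench. Origin at the centre of its underside.
- tube_rack: Loose white rack, 60 x 130 mm, with four tubes, 113 mm tall, on the bench beside the tester. Origin at the centre of its underside.

How it is judged:
By the outcome, as a careful person would: the job done as asked, in the order asked, and still so for the second after the job is handed in, while the arm keeps its last pose, push and grip.
It also fails if it takes over 40 s, if anything falls off the work surface, if the arm or the gripper's body presses on something with over 40 N, if the wrist force passes 120 N, or if a joint passes its speed limit or range.

## Working session

There is one attempt and no reset: what is moved stays moved. The work goes in short steps, Python scripts to look and compute and a tool call to move; the robot and the scene stay as the last step left them, time stands still between calls to the robot, and variables do not carry over. Pictures are saved under pics/ and viewed, at most 10 in all, crops included, and the job is handed in when it is done.

Besides the shell and the picture viewer there is one more tool, called after "Emit:" as name(argument=value, ...) on one line, values as JSON. step_arm: Moves the arm, as the interface text tells. Its arguments: {"type":"object","properties":{"commands":{"type":"array","items":{"type":"object","properties":{"x":{"type":"number"},"y":{"type":"number"},"z":{"type":"number"},"rx":{"type":"number"},"ry":{"type":"number"},"rz":{"type":"number"}}}},"claw":{"type":"number"},"squeeze":{"type":"number"}},"required":["commands"]}

```bash
mkdir -p pics
cat > h.py <<'E'
import numpy as np,cv2
from bench import ctrl
def ray(f,c,z):
    d=f["R"].T@np.linalg.inv(f["mtx"])@np.array([c[0],c[1],1.]); o=-f["R"].T@f["t"]
    return o+d*(z-o[2])/d[2]
E
python3 - <<'E'
from h import *
for n in ("top","scene"):
    f=ctrl.grab_frame(n); cv2.imwrite(f"pics/{n}1.png",f["color"][:,:,::-1])
    for k in ["key_green_top","key_yellow_top","key_a_top","key_b_top","key_c_top","key_stop_top"]:
        print(n,k,[(round(r["score"],2),np.round(r["centre"]),ray(f,r["centre"],.102).round(4)[:2]) for r in ctrl.place_of(n,k)[:4]])
s=ctrl.state();print(s)
E
```

```text
top key_green_top [(0.43, array([248., 207.]), array([ 0.4702, -0.0059]))]
top key_yellow_top [(0.63, array([250., 209.]), array([ 0.464 , -0.0097])), (0.6, array([292., 178.]), array([ 0.5333, -0.1387])), (0.51, array([383., 186.]), array([ 0.4731, -0.3849]))]
top key_a_top [(0.4, array([262., 208.]), array([ 0.4615, -0.0425]))]
top key_b_top [(0.53, array([274., 202.]), array([ 0.4739, -0.0793]))]
top key_c_top [(0.51, array([288., 194.]), array([ 0.4903, -0.1201])), (0.46, array([274., 205.]), array([ 0.4635, -0.0771]))]
top key_stop_top []
scene key_green_top [(0.55, array([253., 200.]), array([ 0.5397, -0.0551])), (0.46, array([247., 177.]), array([ 0.4641, -0.0046]))]
scene key_yellow_top [(0.57, array([232., 213.]), array([ 0.5223, -0.1331])), (0.16, array([230., 202.]), array([ 0.4912, -0.1114]))]
scene key_a_top [(0.54, array([239., 183.]), array([ 0.4609, -0.0394]))]
scene key_b_top [(0.56, array([235., 189.]), array([ 0.468 , -0.0648]))]
scene key_c_top [(0.62, array([224., 202.]), array([ 0.4793, -0.1223]))]
scene key_stop_top []
{'time': 0.7, 'qpos': array([ 9.65700322e-01,  1.80767770e-01,  1.60695961e+00, -8.83601557e-06,
        1.35381418e+00, -2.06270881e-01]), 'joint_velocities': array([ 0.00028576, -0.0001677 , -0.00027282, -0.00045934,  0.00091237,
        0.0011366 ]), 'joint_efforts': array([-1.55559269e-04, -4.44714832e+01, -3.51625264e+01, -2.92155109e-04,
        5.67228326e-04,  9.03329720e-06]), 'tcp_pos': array([0.22328273, 0.52991179, 0.23132615]), 'orientation': array([1.40448205e-05, 1.98092636e-01, 9.80183303e-01, 2.17673266e-05]), 'wrist_force': array([-0.82187885, -0.57782618, -0.06215755]), 'wrist_torque': array([ 0.02865669, -0.04482769, -0.02045799]), 'grasp_force': 0.0, 'finger_gap': 1.0000418823176338}
```

Run:
```python
import cv2,numpy as np
a=cv2.imread("pics/top1.png");b=cv2.imread("pics/scene1.png")
cv2.imwrite("pics/t2.png",cv2.resize(a[135:265,190:360],(784,600),interpolation=cv2.INTER_CUBIC))
cv2.imwrite("pics/s2.png",cv2.resize(b,(800,600),interpolation=cv2.INTER_CUBIC))
```

```text
(no output)
```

View pics/t2.png

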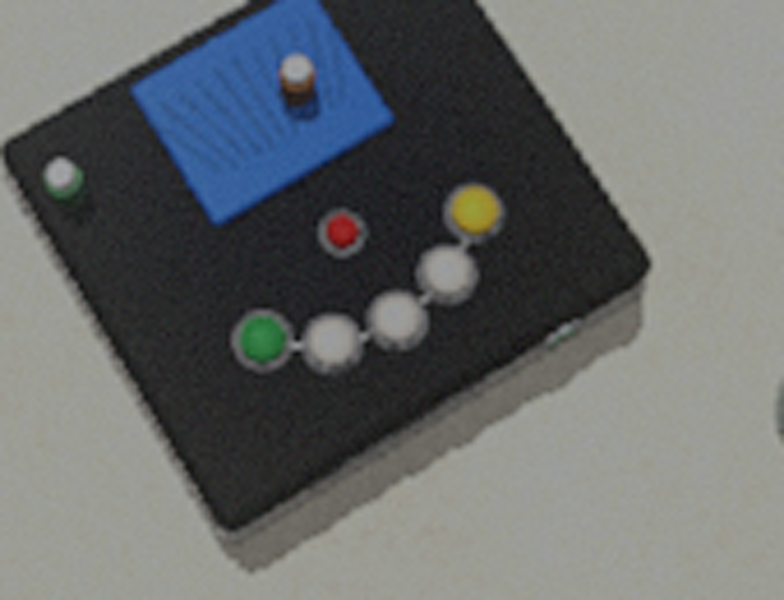

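View pics/s2.png

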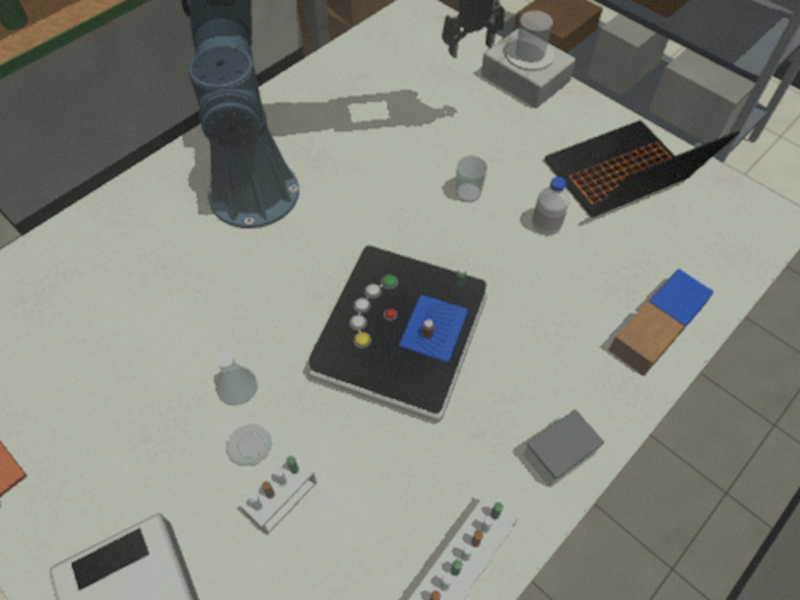

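The tester sits in mid-image. Green is at the left end of the arc (top image about (247,208)) and yellow at the right end (about (293,181)). The red key is inside the arc, and there's nothing tall near the arc. I'll refine the positions with colour blobs and an arc fit.

Run:
```python
from h import *
from scipy.optimize import least_squares
seeds={"top":[(263,338),(332,341),(397,319),(447,273),(474,211),(342,232)],"scene":[(390,282),(373,290),(362,305),(358,322),(362,340),(390,314)]}
F={};P={}
for n in seeds:
    f=ctrl.grab_frame(n);F[n]=f;im=f["color"].astype(float);P[n]=[]
    for i,(u,v) in enumerate(seeds[n]):
        c=np.array([190+u/4.612,135+v/4.615]) if n=="top" else np.array([u,v])/1.5625
        yy,xx=np.mgrid[:384,:512]
        R,G,B=im[...,0],im[...,1],im[...,2]
        w={0:G-R,4:np.minimum(R,G)-B,5:R-G}.get(i,np.minimum(np.minimum(R,G),B)-60)
        for _ in range(5):
            m=((xx-c[0])**2+(yy-c[1])**2<(5.5 if n=="top" else 5)**2)
            ww=np.clip(w-0.25*w[m].max(),0,None)*m; ww=np.minimum(ww,w[m].max()*.4)
            c=np.array([(ww*xx).sum(),(ww*yy).sum()])/ww.sum()
        P[n].append(c)
    print(n,np.round(P[n],1).tolist())
    print([ray(f,c,.099)[:2].round(4).tolist() for c in P[n]])
def pts(p):
    x,y,a,r=p[:4]; th=2*np.arcsin(.021/r)
    L=[(r-r*np.cos(k*th), -k*r*np.sin(th) if abs(k)==1 else -np.sign(k)*r*np.sin(abs(k)*th)) for k in(-2,-1,0,1,2)]+[(.063,0)]
    c,s=np.cos(a),np.sin(a)
    return np.array([[x+c*u-s*v,y+s*u+c*v,.099] for u,v in L])
def res(p,ns):
    o=[]
    for n in ns:
        X=pts(p)@F[n]["R"].T+F[n]["t"];q=X@F[n]["mtx"].T;q=q[:,:2]/q[:,2:]
        o.append(q-np.array(P[n]))
    return np.ravel(o)
for ns in (["top"],["scene"],["top","scene"]):
    s=least_squares(res,[.472,-.075,.5,.08],args=(ns,));print(ns,s.x.round(4),np.abs(s.fun).max().round(2),pts(s.x)[:,:2].round(4).tolist())
```

```text
top [[246.4, 208.0], [261.6, 208.3], [275.7, 203.2], [286.6, 193.2], [292.5, 180.2], [263.7, 184.5]]
[[0.4678, -0.0014], [0.4609, -0.0425], [0.4694, -0.0829], [0.4929, -0.1172], [0.5271, -0.1394], [0.5262, -0.0581]]
scene [[248.9, 178.9], [238.4, 185.1], [231.3, 194.2], [228.8, 205.2], [231.5, 216.3], [249.5, 200.0]]
[[0.4713, -0.0033], [0.4637, -0.044], [0.472, -0.0848], [0.4956, -0.1191], [0.5304, -0.1415], [0.5294, -0.0598]]
['top'] [ 0.4688 -0.083   0.4071  0.1062] 0.38 [[0.468, -0.0007], [0.4601, -0.042], [0.4688, -0.083], [0.4927, -0.1176], [0.5281, -0.1401], [0.5266, -0.0581]]
['scene'] [ 0.4717 -0.0848  0.4052  0.1055] 0.2 [[0.4713, -0.0025], [0.4631, -0.0437], [0.4717, -0.0848], [0.4956, -0.1194], [0.5311, -0.1418], [0.5296, -0.06]]
['top', 'scene'] [ 0.4699 -0.0836  0.4068  0.1062] 0.79 [[0.4692, -0.0013], [0.4612, -0.0425], [0.4699, -0.0836], [0.4938, -0.1182], [0.5292, -0.1407], [0.5277, -0.0587]]
```

Emit:
step_arm(commands=[{"x": -0.029,"y": -0.0263},{"x": -0.029,"y": -0.0263},{"x": -0.029,"y": -0.0263},{"x": -0.029,"y": -0.0263},{"x": -0.029,"y": -0.0263}], claw=0, squeeze=30)

```text
invalid input at $.commands[0]: expected keys x, y, z, rx, ry, rz
```

Emit:
step_arm(commands=[{"x": -0.029,"y": -0.0263},{"x": -0.029,"y": -0.0263},{"x": -0.029,"y": -0.0263},{"x": -0.029,"y": -0.0263},{"x": -0.029,"y": -0.0263}])

```text
invalid input at $.commands[0]: expected keys x, y, z, rx, ry, rz
```

Emit:
step_arm(commands=[{"x": -0.029,"y": -0.0263},{"x": -0.029,"y": -0.0263},{"x": -0.029,"y": -0.0263},{"x": -0.029,"y": -0.0263},{"x": -0.029,"y": -0.0263}])

```text
invalid input at $.commands[0]: expected keys x, y, z, rx, ry, rz
```

Emit:
step_arm(commands=[{},{},{}])

```text
invalid input at $.commands[0]: expected keys x, y, z, rx, ry, rz
```

Emit:
step_arm(commands=[{"x": -0.029,"y": -0.0263,"z": 0,"rx": 0,"ry": 0,"rz": 0},{"x": -0.029,"y": -0.0263,"z": 0,"rx": 0,"ry": 0,"rz": 0},{"x": -0.029,"y": -0.0263,"z": 0,"rx": 0,"ry": 0,"rz": 0},{"x": -0.029,"y": -0.0263,"z": 0,"rx": 0,"ry": 0,"rz": 0},{"x": -0.029,"y": -0.0263,"z": 0,"rx": 0,"ry": 0,"rz": 0}], claw=0, squeeze=30)

```text
time: 1.3
tcp_pos: [0.3062, 0.3511, 0.2314]
orientation: [0.0, 0.198, 0.98, 0.0]
wrist_force: [1.1, 0.3, 0.4]
finger_gap: 0.147
grasp_force: 0.0
```

Emit:
step_arm(commands=[{"x": -0.029,"y": -0.0263,"z": 0,"rx": 0,"ry": 0,"rz": 0},{"x": -0.029,"y": -0.0263,"z": 0,"rx": 0,"ry": 0,"rz": 0},{"x": -0.029,"y": -0.0263,"z": 0,"rx": 0,"ry": 0,"rz": 0},{"x": -0.029,"y": -0.0263,"z": 0,"rx": 0,"ry": 0,"rz": 0},{"x": -0.029,"y": -0.0263,"z": 0,"rx": 0,"ry": 0,"rz": 0}])

```text
time: 1.8
tcp_pos: [0.3889, 0.1735, 0.2316]
orientation: [0.0, 0.198, 0.98, 0.0]
wrist_force: [0.4, 1.1, -0.3]
finger_gap: -0.0
grasp_force: 0.0
```

Emit:
step_arm(commands=[{"x": -0.029,"y": -0.0263,"z": 0,"rx": 0,"ry": 0,"rz": 0},{"x": -0.029,"y": -0.0263,"z": 0,"rx": 0,"ry": 0,"rz": 0},{"x": -0.029,"y": -0.0263,"z": 0,"rx": 0,"ry": 0,"rz": 0},{"x": -0.029,"y": -0.0263,"z": 0,"rx": 0,"ry": 0,"rz": 0},{"x": -0.029,"y": -0.0263,"z": 0,"rx": 0,"ry": 0,"rz": 0}])

```text
time: 2.3
tcp_pos: [0.4715, -0.0042, 0.2316]
orientation: [0.0, 0.198, 0.98, 0.0]
wrist_force: [0.2, 0.0, 0.8]
finger_gap: 0.004
grasp_force: 0.0
```

Emit:
step_arm(commands=[{"x": 0,"y": 0,"z": 0,"rx": 0,"ry": 0,"rz": 0},{"x": 0,"y": 0,"z": 0,"rx": 0,"ry": 0,"rz": 0},{"x": 0,"y": 0,"z": 0,"rx": 0,"ry": 0,"rz": 0}])

```text
time: 2.6
tcp_pos: [0.4704, -0.0018, 0.2311]
orientation: [-0.0, 0.198, 0.98, 0.0]
wrist_force: [-0.7, 0.3, 0.6]
finger_gap: -0.002
grasp_force: 0.0
```

Emit:
step_arm(commands=[{"x": 0,"y": 0,"z": 0.025,"rx": 0,"ry": 0,"rz": 0},{"x": 0,"y": 0,"z": 0.035,"rx": 0,"ry": 0,"rz": 0},{"x": 0,"y": 0,"z": 0.03,"rx": 0,"ry": 0,"rz": 0},{"x": 0,"y": 0,"z": 0.02,"rx": 0,"ry": 0,"rz": 0},{"x": 0,"y": 0,"z": 0.01,"rx": 0,"ry": 0,"rz": 0}])

```text
time: 3.1
tcp_pos: [0.4692, -0.0008, 0.1095]
orientation: [-0.002, 0.197, 0.98, 0.0]
wrist_force: [0.5, 0.4, -0.1]
finger_gap: -0.0
grasp_force: 0.0
```

Emit:
step_arm(commands=[{"x": 0,"y": 0,"z": 0.002,"rx": 0,"ry": 0,"rz": 0},{"x": 0,"y": 0,"z": 0,"rx": 0,"ry": 0,"rz": 0},{"x": 0,"y": 0,"z": 0,"rx": 0,"ry": 0,"rz": 0}])

```text
time: 3.4
tcp_pos: [0.4719, -0.0025, 0.1106]
orientation: [0.001, 0.198, 0.98, -0.0]
wrist_force: [-0.1, -0.1, 0.1]
finger_gap: -0.001
grasp_force: 0.0
```

Run:
```python
from h import *
s=ctrl.state();print(s["tcp_pos"],s["wrist_force"])
a=ctrl.grab_frame("top")["color"][160:240,220:320,::-1];b=ctrl.grab_frame("scene")["color"][150:230,200:300,::-1]
cv2.imwrite("pics/c3.png",cv2.resize(np.vstack([a,b]),(375*2,600*1),interpolation=cv2.INTER_CUBIC) if 0 else cv2.resize(np.hstack([a,b]),(800,320),interpolation=cv2.INTER_CUBIC))
```

```text
[ 0.47190575 -0.00253182  0.11056117] [-0.07994536 -0.13627401  0.11050566]
```

View pics/c3.png

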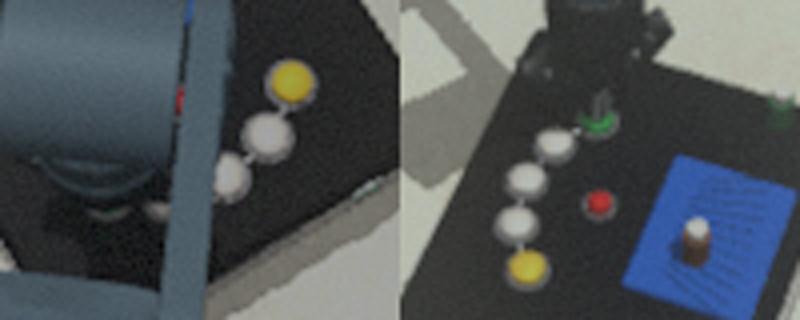

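The fingertips are just above the green key (right half, about (600,120)), so I'll press and watch the force.

Emit:
step_arm(commands=[{"x": 0,"y": 0,"z": 0.004,"rx": 0,"ry": 0,"rz": 0},{"x": 0,"y": 0,"z": 0.004,"rx": 0,"ry": 0,"rz": 0},{"x": 0,"y": 0,"z": 0.002,"rx": 0,"ry": 0,"rz": 0},{"x": 0,"y": 0,"z": 0,"rx": 0,"ry": 0,"rz": 0},{"x": 0,"y": 0,"z": 0,"rx": 0,"ry": 0,"rz": 0}])

```text
time: 4.0
tcp_pos: [0.4711, -0.0027, 0.0994]
orientation: [0.0, 0.198, 0.98, -0.0]
wrist_force: [0.0, -0.0, 1.9]
finger_gap: 0.003
grasp_force: 1.2
```

Emit:
step_arm(commands=[{"x": 0,"y": 0,"z": 0.002,"rx": 0,"ry": 0,"rz": 0},{"x": 0,"y": 0,"z": 0,"rx": 0,"ry": 0,"rz": 0},{"x": 0,"y": 0,"z": 0,"rx": 0,"ry": 0,"rz": 0}])

```text
time: 4.3
tcp_pos: [0.4711, -0.0026, 0.0975]
orientation: [0.0, 0.198, 0.98, -0.0]
wrist_force: [-0.7, -1.2, 4.9]
finger_gap: -0.001
grasp_force: 2.2
```

Emit:
step_arm(commands=[{"x": -0.0007,"y": -0.004,"z": 0,"rx": 0,"ry": 0,"rz": 0},{"x": -0.0008,"y": -0.0042,"z": 0,"rx": 0,"ry": 0,"rz": 0},{"x": -0.0007,"y": -0.004,"z": 0,"rx": 0,"ry": 0,"rz": 0},{"x": -0.0008,"y": -0.0042,"z": 0,"rx": 0,"ry": 0,"rz": 0},{"x": -0.0007,"y": -0.004,"z": 0,"rx": 0,"ry": 0,"rz": 0}])

```text
time: 4.8
tcp_pos: [0.466, -0.0225, 0.0968]
orientation: [-0.0, 0.198, 0.98, 0.001]
wrist_force: [4.3, 14.2, -0.3]
finger_gap: 0.001
grasp_force: 7.6
```

Emit:
step_arm(commands=[{"x": -0.0008,"y": -0.0042,"z": 0,"rx": 0,"ry": 0,"rz": 0},{"x": -0.0007,"y": -0.004,"z": 0,"rx": 0,"ry": 0,"rz": 0},{"x": -0.0008,"y": -0.0042,"z": 0,"rx": 0,"ry": 0,"rz": 0},{"x": -0.0007,"y": -0.004,"z": 0,"rx": 0,"ry": 0,"rz": 0},{"x": -0.0008,"y": -0.0042,"z": 0,"rx": 0,"ry": 0,"rz": 0}])

```text
time: 5.3
tcp_pos: [0.4647, -0.0264, 0.0967]
orientation: [0.001, 0.201, 0.979, 0.017]
wrist_force: [30.6, 94.4, 1.5]
finger_gap: 0.001
grasp_force: 49.4
```

Emit:
step_arm(commands=[{"x": 0,"y": 0,"z": 0,"rx": 0,"ry": 0,"rz": 0},{"x": 0,"y": 0,"z": 0,"rx": 0,"ry": 0,"rz": 0},{"x": 0,"y": 0,"z": 0,"rx": 0,"ry": 0,"rz": 0}])

```text
time: 5.6
tcp_pos: [0.4648, -0.026, 0.0967]
orientation: [0.001, 0.2, 0.98, 0.017]
wrist_force: [28.3, 82.2, 0.6]
finger_gap: 0.003
grasp_force: 43.3
```

The tip jammed against the side of the next key, so it has to cross the gap higher and then dip. I'll back off to mid-gap and raise.

Emit:
step_arm(commands=[{"x": 0.0012,"y": 0.0066,"z": 0,"rx": 0,"ry": 0,"rz": 0},{"x": 0.0012,"y": 0.0066,"z": 0,"rx": 0,"ry": 0,"rz": 0},{"x": 0.0012,"y": 0.006,"z": 0,"rx": 0,"ry": 0,"rz": 0},{"x": 0,"y": 0,"z": 0,"rx": 0,"ry": 0,"rz": 0},{"x": 0,"y": 0,"z": -0.004,"rx": 0,"ry": 0,"rz": 0}])

```text
time: 6.1
tcp_pos: [0.4653, -0.0234, 0.1004]
orientation: [-0.001, 0.198, 0.98, 0.0]
wrist_force: [0.5, -0.6, -0.4]
finger_gap: -0.001
grasp_force: 0.0
```

Emit:
step_arm(commands=[{"x": 0,"y": 0,"z": 0,"rx": 0,"ry": 0,"rz": 0},{"x": 0,"y": 0,"z": 0,"rx": 0,"ry": 0,"rz": 0},{"x": 0,"y": 0,"z": 0,"rx": 0,"ry": 0,"rz": 0}])

```text
time: 6.4
tcp_pos: [0.4657, -0.0247, 0.101]
orientation: [-0.0, 0.198, 0.98, -0.0]
wrist_force: [-1.0, 0.4, 0.1]
finger_gap: 0.002
grasp_force: 0.0
```

Run:
```python
from h import *
s=ctrl.state();print(s["tcp_pos"],s["wrist_force"],s["orientation"])
b=ctrl.grab_frame("scene")["color"][150:230,200:300,::-1]
cv2.imwrite("pics/c4.png",cv2.resize(b,(750,600),interpolation=cv2.INTER_CUBIC))
```

```text
[ 0.46574923 -0.0246581   0.10104308] [-1.01239495  0.41890121  0.0833638 ] [-2.84339589e-04  1.98395660e-01  9.80121957e-01 -1.76475529e-04]
```

View pics/c4.png

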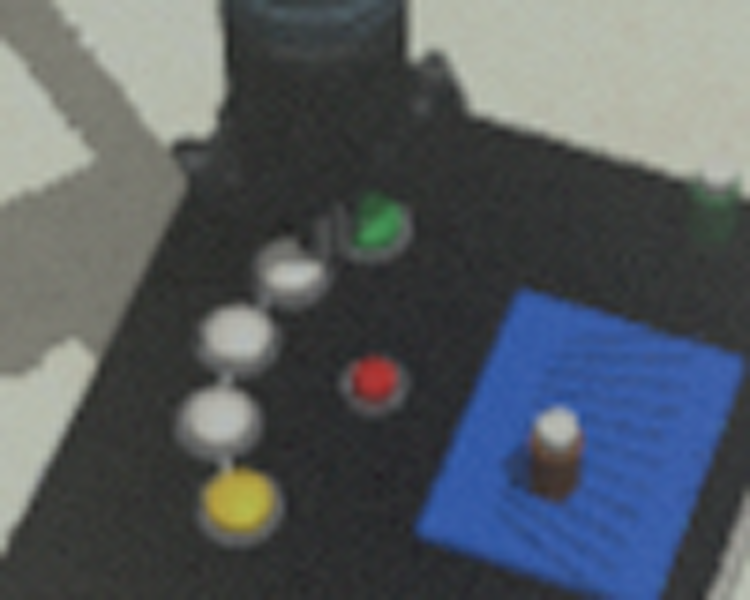

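The tip stands in the gap between green (370,220) and key A (290,270), all keys are up and nothing was disturbed. I'll ease onto key A and check the force.

Emit:
step_arm(commands=[{"x": -0.0007,"y": -0.004,"z": 0,"rx": 0,"ry": 0,"rz": 0},{"x": -0.0007,"y": -0.004,"z": 0,"rx": 0,"ry": 0,"rz": 0},{"x": -0.0007,"y": -0.004,"z": 0,"rx": 0,"ry": 0,"rz": 0},{"x": 0,"y": 0,"z": 0,"rx": 0,"ry": 0,"rz": 0}])

```text
time: 6.85
tcp_pos: [0.4633, -0.0367, 0.1014]
orientation: [0.0, 0.198, 0.98, -0.0]
wrist_force: [0.8, -1.4, 1.3]
finger_gap: -0.002
grasp_force: 0.3
```

Emit:
step_arm(commands=[{"x": -0.0006,"y": -0.0035,"z": 0.001,"rx": 0,"ry": 0,"rz": 0},{"x": -0.0005,"y": -0.003,"z": 0.0015,"rx": 0,"ry": 0,"rz": 0},{"x": 0,"y": 0,"z": 0.0015,"rx": 0,"ry": 0,"rz": 0},{"x": 0,"y": 0,"z": 0,"rx": 0,"ry": 0,"rz": 0},{"x": 0,"y": 0,"z": 0,"rx": 0,"ry": 0,"rz": 0}])

```text
time: 7.35
tcp_pos: [0.4621, -0.0427, 0.0975]
orientation: [0.0, 0.198, 0.98, -0.0]
wrist_force: [-0.7, -1.9, 4.6]
finger_gap: -0.002
grasp_force: 2.2
```

Emit:
step_arm(commands=[{"x": -0.003,"y": -0.0043,"z": -0.001,"rx": 0,"ry": 0,"rz": 0},{"x": -0.003,"y": -0.0043,"z": -0.001,"rx": 0,"ry": 0,"rz": 0},{"x": -0.003,"y": -0.0043,"z": -0.001,"rx": 0,"ry": 0,"rz": 0},{"x": -0.003,"y": -0.0043,"z": -0.001,"rx": 0,"ry": 0,"rz": 0},{"x": -0.003,"y": -0.0043,"z": 0,"rx": 0,"ry": 0,"rz": 0}])

```text
time: 7.85
tcp_pos: [0.4673, -0.0688, 0.1012]
orientation: [-0.0, 0.198, 0.98, -0.0]
wrist_force: [-0.6, 0.3, 0.6]
finger_gap: 0.0
grasp_force: 0.2
```

Emit:
step_arm(commands=[{"x": -0.003,"y": -0.0043,"z": 0,"rx": 0,"ry": 0,"rz": 0},{"x": 0,"y": 0,"z": 0,"rx": 0,"ry": 0,"rz": 0},{"x": 0,"y": 0,"z": 0,"rx": 0,"ry": 0,"rz": 0}])

```text
time: 8.15
tcp_pos: [0.4685, -0.0735, 0.1013]
orientation: [0.0, 0.198, 0.98, -0.0]
wrist_force: [0.5, -0.3, 1.1]
finger_gap: 0.0
grasp_force: 0.3
```

Emit:
step_arm(commands=[{"x": -0.003,"y": -0.0043,"z": 0.001,"rx": 0,"ry": 0,"rz": 0},{"x": -0.003,"y": -0.0043,"z": 0.0015,"rx": 0,"ry": 0,"rz": 0},{"x": 0,"y": 0,"z": 0.0015,"rx": 0,"ry": 0,"rz": 0},{"x": 0,"y": 0,"z": 0,"rx": 0,"ry": 0,"rz": 0},{"x": 0,"y": 0,"z": 0,"rx": 0,"ry": 0,"rz": 0}])

```text
time: 8.65
tcp_pos: [0.4709, -0.084, 0.0976]
orientation: [0.0, 0.198, 0.98, -0.0]
wrist_force: [-0.8, -2.1, 4.4]
finger_gap: -0.002
grasp_force: 2.1
```

Emit:
step_arm(commands=[{"x": -0.0043,"y": -0.0028,"z": -0.001,"rx": 0,"ry": 0,"rz": 0},{"x": -0.0043,"y": -0.0028,"z": -0.001,"rx": 0,"ry": 0,"rz": 0},{"x": -0.0043,"y": -0.0028,"z": -0.001,"rx": 0,"ry": 0,"rz": 0},{"x": -0.0043,"y": -0.0028,"z": -0.001,"rx": 0,"ry": 0,"rz": 0},{"x": -0.0043,"y": -0.0028,"z": 0,"rx": 0,"ry": 0,"rz": 0}])

```text
time: 9.15
tcp_pos: [0.4853, -0.1053, 0.1012]
orientation: [0.0, 0.198, 0.98, -0.0]
wrist_force: [0.5, 0.1, -0.1]
finger_gap: 0.002
grasp_force: 0.2
```

Emit:
step_arm(commands=[{"x": -0.0043,"y": -0.0028,"z": 0,"rx": 0,"ry": 0,"rz": 0},{"x": 0,"y": 0,"z": 0,"rx": 0,"ry": 0,"rz": 0},{"x": 0,"y": 0,"z": 0,"rx": 0,"ry": 0,"rz": 0}])

```text
time: 9.45
tcp_pos: [0.488, -0.1093, 0.1013]
orientation: [0.0, 0.198, 0.98, -0.0]
wrist_force: [-0.9, -0.5, 0.6]
finger_gap: 0.0
grasp_force: 0.3
```

Emit:
step_arm(commands=[{"x": -0.0043,"y": -0.0028,"z": 0.001,"rx": 0,"ry": 0,"rz": 0},{"x": -0.0043,"y": -0.0028,"z": 0.0015,"rx": 0,"ry": 0,"rz": 0},{"x": 0,"y": 0,"z": 0.0015,"rx": 0,"ry": 0,"rz": 0},{"x": 0,"y": 0,"z": 0,"rx": 0,"ry": 0,"rz": 0},{"x": 0,"y": 0,"z": 0,"rx": 0,"ry": 0,"rz": 0}])

```text
time: 9.95
tcp_pos: [0.4941, -0.118, 0.0977]
orientation: [0.001, 0.198, 0.98, -0.0]
wrist_force: [0.1, -0.6, 4.1]
finger_gap: -0.001
grasp_force: 2.1
```

Emit:
step_arm(commands=[{"x": -0.0052,"y": -0.0009,"z": -0.001,"rx": 0,"ry": 0,"rz": 0},{"x": -0.0052,"y": -0.0009,"z": -0.0015,"rx": 0,"ry": 0,"rz": 0},{"x": -0.0052,"y": -0.0009,"z": -0.0015,"rx": 0,"ry": 0,"rz": 0},{"x": -0.0052,"y": -0.0009,"z": 0,"rx": 0,"ry": 0,"rz": 0},{"x": -0.0052,"y": -0.0009,"z": 0,"rx": 0,"ry": 0,"rz": 0}])

```text
time: 10.45
tcp_pos: [0.5163, -0.1321, 0.1011]
orientation: [0.0, 0.198, 0.98, -0.0]
wrist_force: [0.5, 0.5, -0.0]
finger_gap: 0.001
grasp_force: 0.2
```

Emit:
step_arm(commands=[{"x": -0.0052,"y": -0.0009,"z": 0,"rx": 0,"ry": 0,"rz": 0},{"x": 0,"y": 0,"z": 0,"rx": 0,"ry": 0,"rz": 0},{"x": 0,"y": 0,"z": 0,"rx": 0,"ry": 0,"rz": 0}])

```text
time: 10.75
tcp_pos: [0.5205, -0.1347, 0.1013]
orientation: [0.0, 0.198, 0.98, -0.0]
wrist_force: [0.3, 0.0, 0.2]
finger_gap: 0.003
grasp_force: 0.3
```

Emit:
step_arm(commands=[{"x": -0.0052,"y": -0.0009,"z": 0.001,"rx": 0,"ry": 0,"rz": 0},{"x": -0.0052,"y": -0.0009,"z": 0.0015,"rx": 0,"ry": 0,"rz": 0},{"x": 0,"y": 0,"z": 0.0015,"rx": 0,"ry": 0,"rz": 0},{"x": 0,"y": 0,"z": 0,"rx": 0,"ry": 0,"rz": 0},{"x": 0,"y": 0,"z": 0,"rx": 0,"ry": 0,"rz": 0}])

```text
time: 11.25
tcp_pos: [0.5298, -0.1407, 0.0978]
orientation: [0.001, 0.198, 0.98, -0.0]
wrist_force: [0.9, -1.4, 4.3]
finger_gap: 0.0
grasp_force: 2.1
```

Run:
```python
from h import *
b=ctrl.grab_frame("scene")["color"][150:230,200:300,::-1]
cv2.imwrite("pics/c5.png",cv2.resize(b,(750,600),interpolation=cv2.INTER_CUBIC))
s=ctrl.state();print(s["time"],s["tcp_pos"],s["wrist_force"])
```

```text
11.3 [ 0.52983842 -0.1406831   0.09784819] [ 1.17727846 -0.26766066  4.29227841]
```

View pics/c5.png

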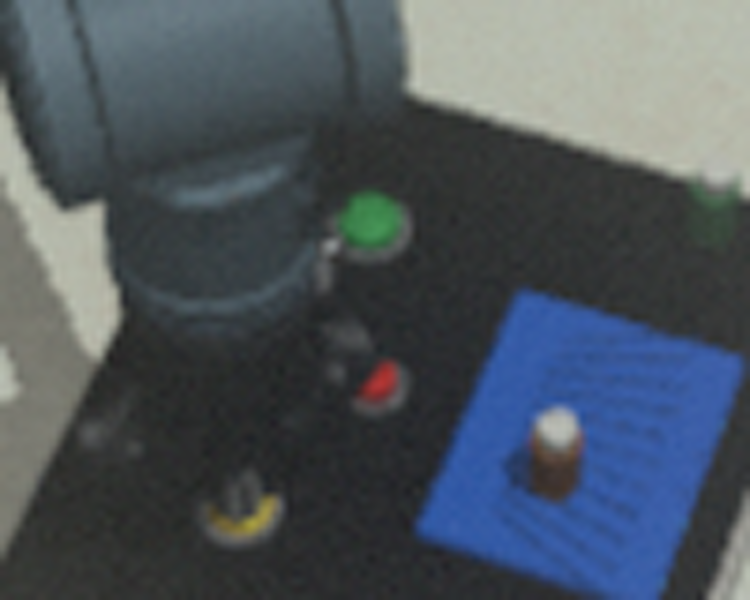

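The tip rests on the yellow key (240,505) with about 4.3 N. Green is up, red is untouched, and the vials are where they were.

```bash
python3 -c "
from bench import ctrl
print(ctrl.finish_job())"
```

```text
the job is handed in; nothing more can be done
None
```

I handed the job in with yellow held about 4 mm down and each key dipped about 4 mm in order (by force readings). The first slide jammed on the side of the first white key at about 100 N, so I backed off and lifted about 4 mm between keys from there on; the red key and vials look untouched.

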